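Pop open the garlic keeper and fetch the bulb

TASK

Press the steel pad of the garlic keeper's push latch slowly down until it lets go (never pressing on the keeper with more than 20 N), then get the hand clear and let the sprung lid swing fully open by itself without touching it. Then take the garlic bulb out and set it down in the small wooden bowl, not dropping it from a height, leaving the lid open and the walnut and the salt mill where they are.

Things in the scene. Friction and masses are not known exactly. Their poses are not given: they have to be found in the camera images.
- keeper: garlic keeper: fixed wooden box, 130 (its x) by 175 (its y) by 70 mm high, walls and floor 6 mm, with an 8 mm wooden lid on top (shut, its top is 78 mm above the worktop). Origin: centre of its underside, on the worktop. The latch is on its -x side, the hinge on its +x side. Inside, a gripper has room to open along the keeper's y (163 mm clear), not along its x
- latch_top (a point): centre of the push pad's axis on the top face of the dark latch housing (58 by 56 mm, 55 mm high, 40 mm out from the keeper's -x wall). The pad is a round steel button 28 mm across, pressed straight down. It is screwed onto its stem more or less deep, so the pad's top stands anywhere from 10 to 20 mm above this point: not measured, to be felt or seen
- catch_top (a point): top of the steel catch, hooked over the lid's lip, 80 mm above the worktop. The pad draws it back: from where the pad stands it goes down 7 mm to a hard stop, and about 4 mm down the catch frees the lid. The pad is sprung and damped: 3 N starts it, 6 N holds it at the release point, 8 N at the stop, plus about 3 N for each 10 mm/s of speed
- lid (a joint): lid angle: 0 shut and latched, grows as it opens upward about the hinge on the keeper's +x side, 1.9 rad fully open (leaning back past upright). Once released its spring opens it in about 2 s and holds it open. The hand must not touch the lid
- garlic_center (a point): centre of the garlic bulb (pale, 53 mm across, 53 mm high with its pointed tip, 31 g), half-way up; it stands on the floor of the keeper, within 20 mm of the middle, so this point is 32 mm above the worktop at the start. Can be gripped across its middle
- bowl_floor (a point): small round olive-wood bowl, loose, 124 mm across the rim, 45 mm high, flat inner floor about 80 mm across; this point is the centre of its inner floor, 8 mm above the worktop
- walnut: a loose walnut, 36 mm, lying on the worktop beside the latch housing, 55 to 70 mm from its middle on the keeper's +y side; origin at its underside. To be left where it is
- salt: a pale turned wooden salt mill, 55 mm across, 140 mm high, at the right; origin at the centre of its underside. To be left standing where it is

How it is judged:
On the way, in this order (a step that is already met when the one before it is completed fails the run):
1. the lid has sprung open by itself (value of joint lid above 1.6 rad), for 0.2 s.
2. the garlic is lifted out of the keeper (height (world z) of garlic_center above 0.1 m), for 0.1 s.
At the end, for the whole second after the job is handed in: The lid stands open (over 1.6 rad); the garlic lies at rest in the upright bowl, its centre within 35 mm of the bowl's centre line and less than 60 mm above the worktop, released (value of joint lid above 1.6 rad and horizontal distance between garlic_center and bowl_floor below 0.035 m and height (world z) of garlic_center below 0.06 m and angle between bowl_floor's own z axis and vertical below 0.15 rad and linear speed of garlic below 0.03 m/s and contact force between the fingers and garlic below 0.05 N); the robot touches nothing.
It fails at once if the robot presses on the keeper or its latch pad with more than 20 N (contact force between any of the fingers, the arm and keeper above 20 N).
It fails at once if the robot touches the lid (over 1.5 N): it must open unhindered, by its spring alone (contact force between any of the arm, the fingers and lid above 1.5 N).
It fails at once if the garlic is let go more than about 60 mm above where it should rest (height (world z) of garlic_center above 0.1 m and contact force between the fingers and garlic below 0.05 N).
It fails at once if the walnut is moved by more than 40 mm (distance of walnut from where it was at the start of the episode above 0.04 m).
It fails at once if the salt mill is moved by more than 40 mm or knocked over (distance of salt from where it was at the start of the episode above 0.04 m or angle between salt's own z axis and vertical above 0.5 rad).
It also fails if it takes over 61 s, if anything falls off the work surface, if the arm or the gripper's body presses on something with over 40 N, if the wrist force passes 120 N, or if a joint passes its speed limit or range.

ROBOT

A 6-joint arm with a two-finger parallel gripper is mounted at the origin on a cart in front of the work surface, level with it; the furniture and walls round the work are solid. World frame = base frame: x ahead of the robot, y to its left, z up, the work surface at z = 0. Lengths are in m, angles in rad, forces in N, time in s.
With the tool pointing down it reaches from about 0.275 to 0.825 m from the base axis. Payload 4.9 kg.
Tool frame: the origin (TCP) lies midway between the tips of the shut fingers; the grasp point (between the pads) lies 19 mm behind it (grip_point_offset is the distance from the TCP to the grasp point, in m); z points along the fingers, y is the line along which they close (so a half turn about z gives the same grasp; the last joint's range is limited). The gripper opens to 85 mm and grips with 20 to 120 N. Pads are 22 mm wide; open, the fingers measure 114 mm over their backs; the gripper's body (76 mm by 85 mm) begins 54 mm behind the grasp point. The pads swing forward as they close: fully open they stand 13 mm farther back than shut.
Start: joints at [-0.134, 0.326, -0.193, 1.052, 0, 1.437], TCP at [0.55, 0, 0.231] pointing down, gripper open.
Joint ranges: [-2.65, 2.65], [-0.97, 1.79], [-1.3, 1.35], [-1.93, 2.1], [-1.47, 1.37], [-3.14, 3.14]. Speed limits (rad/s): [2.57, 2.57, 3.14, 3.14, 3.14, 3.14].

INTERFACE

Orientations are given as a rotation vector (axis times angle).
In Python, from cell import * gives the robot as it stands. Calls block until the motion is done:
- movep(position, orientation): joint-space move of the TCP to a pose.
- move_l(position, velocity=0.15, rot=None, until_force=None): straight line of the TCP; rot=None keeps the orientation; velocity is the mean speed in m/s. With until_force (N) it stops when the force on the tool has changed by that much, and returns True; else False.
- set_joints(angles): joint-space move.
- let_go() and grab(newtons=None): open the fingers fully, or close them until they stop; newtons is the grip in N (None keeps the last).
- sleep(seconds).
- ik(position, orientation): joint angles nearest the present ones, or None.
- get_state(): the state.
- grab_frame(name): name is "scene" or "side" or "wrist"; returns a dict with "img" (480x640x3 uint8, red, green, blue), "fx", "fy", "cx", "cy" (pixels), "cam_to_world" (4x4, takes a point from camera to world coordinates); the wrist camera has in their place "T_tool_cam" (4x4, takes a point from camera to tool coordinates, whose origin is the TCP and whose axes are the flange's). Camera axes: x right, y down, z forward; pixel columns grow to the right and rows downward; lengths in m; the calibration is good to about 2 mm. The wrist camera is an equidistant fisheye: a pixel r from the principal point sees the ray r / f radians off the axis. A picture is of the moment at which its call begins: read the wrist's pose just before it. There is no depth.
A pose or a line that the arm cannot do raises MotionError and nothing moves.
- sign_off(): hands the job in; it is judged then, once.
Trained networks look in the newest picture that a camera, given by its name, has taken for a name from the list of things; names that differ only in an ending like _2 or _b are one class to them, and where a whole thing is asked for, a point or a joint stands for the part that bears it (a point fixed in the world has none). Each returns a list of dicts, best first, with "score" (0 to 1); they miss things now and then, are a little off and sometimes report something else, mostly with a low value. They report only what shows in the picture. A call takes as long as a camera call.
- spot_in(camera, name): "centre" ([column, row] in pixels, amid what is visible of it).
- silhouettes(camera, name): "mask" (480x640 bool, what is visible of it) and "centre" ([column, row] in pixels, amid what is visible of it).
- tip_of(camera, name): "centre" ([column, row] in pixels: a listed point, or the origin of a listed thing).
The state is a dict: "clock": time; "q": joint angles; "joint_velocities": joint speeds; "tau": joint torques, N m; "position": TCP position; "eef_rot": TCP orientation; "contact_force": force on the tool from outside, world axes, zero at the start; "wrist_torque": the same for the moment, N m; "finger_gap": opening from 0.0 (shut) to 1.0 (fully open); "grasp_force": force on a finger pad.
Only numpy, scipy, OpenCV 4.12 (cv2) and the standard library are available. Lean on these libraries where they do the work, as an engineer would, in place of code of your own. Each camera call takes 0.05 s, during which the arm holds its last target. There are 200 camera calls.

## Working session

There is one attempt and no reset: what is moved stays moved. The work goes in short steps, each a Python script; the robot and the scene stay as the last script left them, time stands still between calls to the robot, and variables do not carry over. Pictures are saved under pics/ and viewed, at most 10 in all, crops included, and the job is handed in when it is done.

```bash
mkdir -p pics
cat > h.py <<'E'
from cell import *
import numpy as np, cv2
from scipy.spatial.transform import Rotation as R
def shot(cam,fn=None):
    s=get_state(); f=grab_frame(cam)
    if fn: cv2.imwrite('pics/'+fn,f['img'][:,:,::-1])
    return s,f
def ray(s,f,px):
    u=(px[0]-f['cx'])/f['fx']; v=(px[1]-f['cy'])/f['fy']
    if 'cam_to_world' in f:
        T=np.array(f['cam_to_world']); d=np.array([u,v,1.])
    else:
        W=np.eye(4); W[:3,:3]=R.from_rotvec(s['eef_rot']).as_matrix(); W[:3,3]=s['position']
        T=W@np.array(f['T_tool_cam']); th=np.hypot(u,v); k=np.sin(th)/max(th,1e-9)
        d=np.array([u*k,v*k,np.cos(th)])
    d=T[:3,:3]@d; return T[:3,3],d/np.linalg.norm(d)
def atz(s,f,px,z):
    o,d=ray(s,f,px); return o+d*(z-o[2])/d[2]
E
python3 - <<'E'
from h import *
np.set_printoptions(precision=4,suppress=True)
for c in ['scene','side','wrist']:
    s,f=shot(c,c+'0.png')
    if 'cam_to_world' in f: print(c,np.array(f['cam_to_world'])[:3,3])
    for n,z in [('keeper',0),('latch_top',.055),('catch_top',.08),('bowl_floor',.008),('walnut',0),('salt',0)]:
        for r in tip_of(c,n)[:2]: print(c,n,round(r['score'],2),np.round(r['centre'],1),atz(s,f,r['centre'],z))
print(s['eef_rot'],s['position'],s['clock'])
a=cv2.imread('pics/scene0.png');b=cv2.imread('pics/side0.png');w=cv2.imread('pics/wrist0.png')
E
```

```text
scene [-0.1244 -0.9157  0.5901]
scene keeper 0.73 [321.4 281.7] [ 0.4772 -0.0484  0.    ]
scene latch_top 0.93 [354.9 275.8] [ 0.4932 -0.1486  0.055 ]
scene latch_top 0.59 [234.3 219.9] [0.4227 0.2734 0.055 ]
scene catch_top 0.7 [341.4 266.1] [ 0.4673 -0.1354  0.08  ]
scene catch_top 0.61 [326.7 310.8] [ 0.3429 -0.2584  0.08  ]
scene bowl_floor 0.65 [231.5 221.3] [0.4596 0.373  0.008 ]
scene walnut 0.57 [333.  308.8] [ 0.4314 -0.1565  0.    ]
scene salt 0.8 [471.6 346.6] [ 0.5651 -0.4083  0.    ]
side [0.2445 0.8972 0.8711]
side keeper 0.91 [318.6 247.4] [ 0.4707 -0.0499  0.    ]
side latch_top 0.91 [319.8 210. ] [ 0.4908 -0.1394  0.055 ]
side catch_top 0.59 [319.5 205.6] [ 0.4888 -0.1261  0.08  ]
side catch_top 0.4 [276.4 374.8] [0.4386 0.4028 0.08  ]
side bowl_floor 0.71 [279.4 375.5] [0.4498 0.3578 0.008 ]
side salt 0.63 [317.3 171.5] [ 0.5649 -0.4049  0.    ]
wrist keeper 0.73 [242.9 260.7] [ 0.4691 -0.0544  0.    ]
wrist latch_top 0.81 [259.6 372.5] [ 0.4887 -0.16    0.055 ]
wrist catch_top 0.7 [244.5 359.1] [ 0.4801 -0.1267  0.08  ]
wrist bowl_floor 0.17 [245.1 358. ] [ 0.4638 -0.1734  0.008 ]
wrist walnut 0.45 [209.7 340.3] [ 0.4202 -0.1555  0.    ]
[ 2.2214  2.2214 -0.0001] [0.55   0.     0.2313] 0.7
```

View pics/scene0.png

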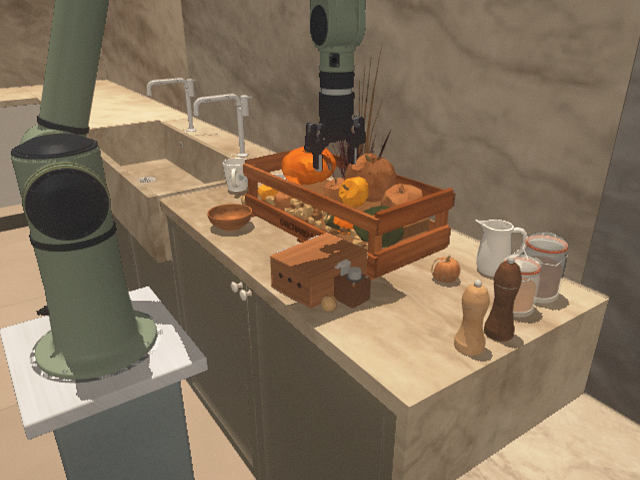

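View pics/wrist0.png

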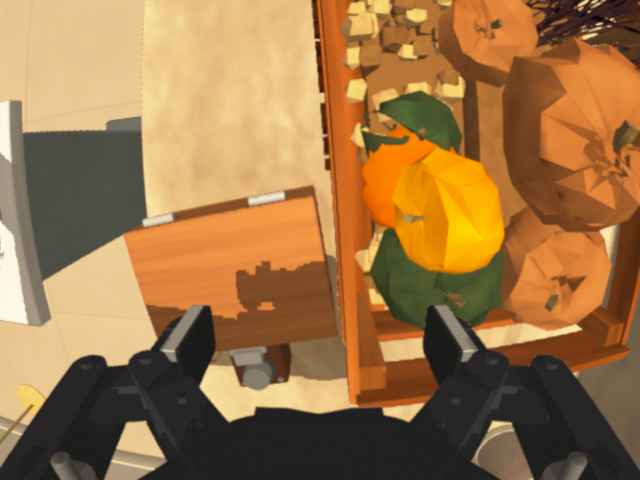

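View pics/side0.png

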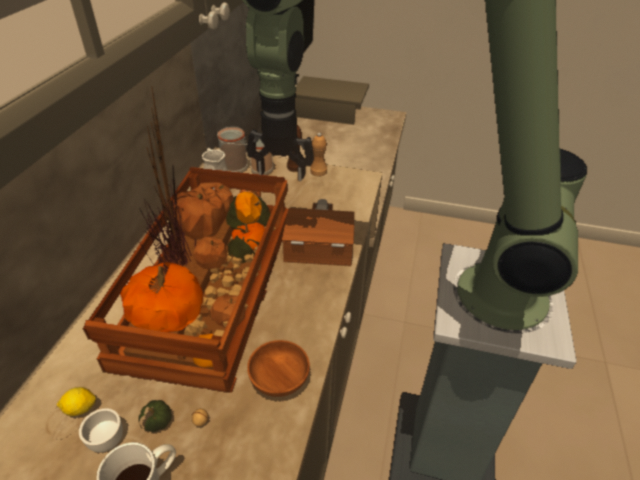

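The keeper sits at about (0.47, -0.05), with its +x axis roughly along world +y. In the wrist picture the latch pad is at about (258, 375), the hinges at (158, 220) and (267, 199), and the lid's hinge-side corners at (125, 235) and (315, 188). The bowl is at about (280, 370) in the side picture. Next I'll move the wrist over the latch and measure again.

```bash
cat >> h.py <<'E'
np.set_printoptions(precision=4,suppress=True)
def tri(rays):
    A=sum(np.eye(3)-np.outer(d,d) for o,d in rays); b=sum((np.eye(3)-np.outer(d,d))@o for o,d in rays)
    return np.linalg.solve(A,b)
def down(yaw,tilt=0):  # tool y along world direction yaw (0 = +x), tilt leans the body toward -y'
    ys=np.array([np.cos(yaw),np.sin(yaw),0]); n=np.array([-np.sin(yaw),np.cos(yaw),0])
    z=-np.cos(tilt)*np.array([0,0,1.])+np.sin(tilt)*n
    return R.from_matrix(np.c_[np.cross(ys,z),ys,z]).as_rotvec()
E
python3 - <<'E'
from h import *
print(down(0))
s,f=shot('wrist'); print(f['T_tool_cam'],f['fx'],f['cx'],f['cy'])
P=[atz(s,f,p,.078) for p in [(125,235),(315,188),(337,338)]]
for p in P: print('corner',p)
# z of bottom hinge edge
rs={n:[] for n in ['latch_top','catch_top','walnut','bowl_floor','salt','keeper']}
movep([0.49,-0.10,0.21],down(0.19))
for c in ['scene','side','wrist']:
    s,f=shot(c,c+'1.png')
    for n,z in [('keeper',0),('latch_top',.055),('catch_top',.08),('bowl_floor',.008),('walnut',0)]:
        for r in tip_of(c,n)[:1]:
            print(c,n,round(r['score'],2),np.round(r['centre'],1),atz(s,f,r['centre'],z))
            if c!='wrist' or n!='bowl_floor': rs[n].append(ray(s,f,r['centre']))
for n in rs:
    if len(rs[n])>1: print(n,tri(rs[n]))
print(get_state()['contact_force'],get_state()['clock'])
E
```

```text
[2.2214 2.2214 0.    ]
[[ 0.0003 -0.9604 -0.2787  0.0708]
 [ 1.      0.0001  0.0007  0.0003]
 [-0.0006 -0.2787  0.9604 -0.1432]
 [ 0.      0.      0.      1.    ]] 371.64829954431775 318.5368292795632 246.0509415045021
corner [ 0.3751 -0.0049  0.078 ]
corner [0.5477 0.0331 0.078 ]
corner [ 0.5675 -0.103   0.078 ]
scene keeper 0.96 [319.9 280.6] [ 0.4773 -0.0423  0.    ]
scene latch_top 0.59 [355.1 277.3] [ 0.4895 -0.154   0.055 ]
scene catch_top 0.73 [343.3 265. ] [ 0.4735 -0.1337  0.08  ]
scene bowl_floor 0.97 [229.3 221.7] [0.4532 0.374  0.008 ]
scene walnut 0.76 [330.4 306.8] [ 0.4315 -0.1471  0.    ]
side keeper 0.78 [318.  250.3] [ 0.4694 -0.0384  0.    ]
side latch_top 0.75 [322.1 208.7] [ 0.4862 -0.1467  0.055 ]
side catch_top 0.85 [321.1 207. ] [ 0.4831 -0.1213  0.08  ]
side bowl_floor 0.88 [279.9 376. ] [0.4485 0.3587 0.008 ]
wrist keeper 0.6 [306.  161.5] [ 0.4693 -0.0516  0.    ]
wrist latch_top 0.73 [303.7 290.7] [ 0.4886 -0.1575  0.055 ]
wrist catch_top 0.6 [301.  261.9] [ 0.4812 -0.1234  0.08  ]
wrist walnut 0.69 [242.  258.1] [ 0.4229 -0.1582  0.    ]
latch_top [ 0.4885 -0.1549  0.0533]
catch_top [ 0.4819 -0.1251  0.0754]
walnut [ 0.4244 -0.156   0.007 ]
bowl_floor [0.4475 0.3619 0.0134]
keeper [ 0.4714 -0.0474 -0.0008]
[-0.6926 -0.6564 -0.2412] 2.5417
```

View pics/wrist1.png

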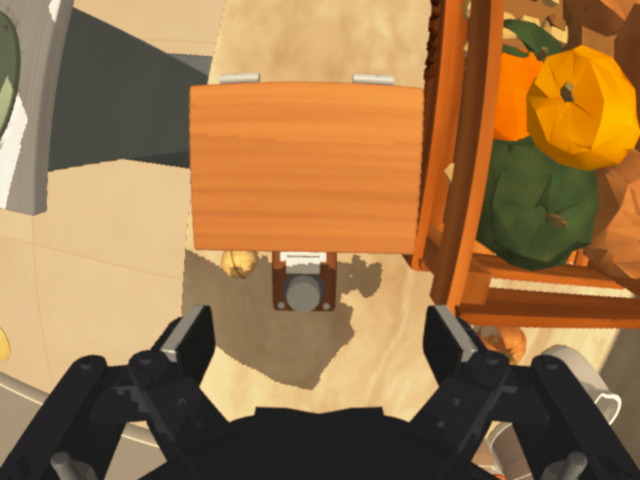

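The wrist picture shows the lid corners at (190,87), (423,88), (420,254) and (195,249). The pad is at about (304,293), and the walnut at (240,262). Now I'll fit the keeper pose and press.

Run:
```python
from h import *
import json
s,f=shot('wrist')
P=[atz(s,f,p,.078)[:2] for p in [(190,87),(423,88),(420,254),(195,249)]]
for p in P: print(p)
e=(P[1]-P[0])+(P[2]-P[3]); yaw=np.arctan2(e[1],e[0]); n=np.array([-np.sin(yaw),np.cos(yaw)]); a=np.array([np.cos(yaw),np.sin(yaw)])
C=np.mean(P,0); pad=atz(s,f,(304,293),.07)[:2]
print('yaw',yaw,'size',np.linalg.norm(P[1]-P[0]),np.linalg.norm(P[1]-P[2]),'C',C,'pad',pad,'pad in keeper',(pad-C)@n,(pad-C)@a)
json.dump(dict(yaw=yaw,C=list(C),pad=list(pad)),open('k.json','w'))
assert abs((pad-C)@n+.105)<.01 and abs((pad-C)@a)<.008
grab(20)
rot=down(yaw,.15)
movep([*pad,.12],rot); move_l([*pad,.085],.08); sleep(.2)
print(get_state()['position'],get_state()['contact_force'])
hit=move_l([*pad,.06],.006,until_force=2.)
st=get_state(); z0=st['position'][2]; print('contact',hit,z0,st['contact_force'],st['clock'])
if hit and z0>.06:
    h2=move_l([*pad,z0-.0055],.004,until_force=10.)
    st=get_state(); print('pressed',h2,st['position'][2],st['contact_force'],st['clock'])
    sleep(.25)
    q=np.r_[pad-.10*n,.12]; move_l(list(q),.2)
    sleep(1.2)
    print(get_state()['clock']); shot('scene','scene2.png')
```

```text
[ 0.3732 -0.0045]
[0.5454 0.0261]
[ 0.5728 -0.1002]
[ 0.3953 -0.1301]
yaw 0.17158556027654853 size 0.1748924142124573 0.12925393050069062 C [ 0.4717 -0.0522] pad [ 0.4884 -0.1533] pad in keeper -0.10252607428480712 -0.0007391925010432375
[ 0.4889 -0.1535  0.0856] [ 0.19   -0.3675 -0.7266]
contact True 0.07511039968119805 [-0.5099  0.2335  3.8129] 6.5833
pressed False 0.06998895952020318 [0.1192 0.3403 7.0878] 8.0
10.1583
```

View pics/scene2.png

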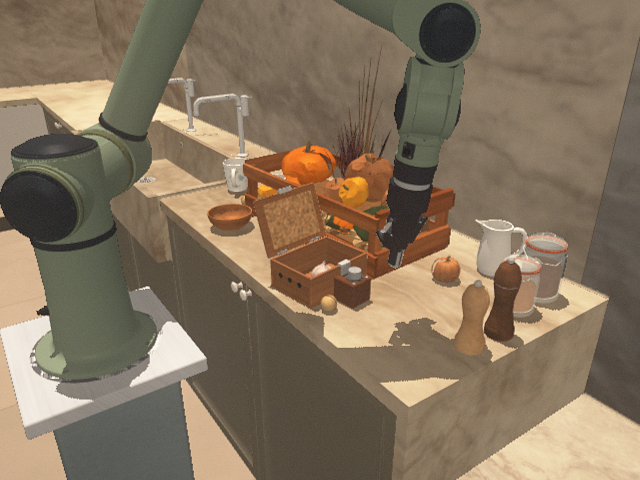

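The lid stands fully open and the garlic shows inside the keeper at about (320, 268). The walnut and salt mill have not moved. Next I'll locate the garlic from the wrist camera.

Run:
```python
from h import *
import json
k=json.load(open('k.json')); yaw=k['yaw']; C=np.array(k['C'])
n=np.array([-np.sin(yaw),np.cos(yaw)]); a=np.array([np.cos(yaw),np.sin(yaw)])
let_go()
movep([*(C-.075*n),.24],down(yaw)); sleep(.2)
rs=[]
for c in ['wrist','scene','side']:
    s,f=shot(c,c+'3.png')
    for fn in (tip_of,spot_in):
        for r in fn(c,'garlic_center')[:2]:
            p=atz(s,f,r['centre'],.032); print(c,fn.__name__,round(r['score'],2),np.round(r['centre'],1),p,'keeper xy',(p[:2]-C)@n,(p[:2]-C)@a)
    for r in tip_of(c,'bowl_floor')[:1]: print(c,'bowl',r['score'],r['centre'],atz(s,f,r['centre'],.008))
    m=silhouettes(c,'bowl_floor')
    if c!='wrist' and m:
        ys,xs=np.nonzero(m[0]['mask']); cc=[(xs.min()+xs.max())/2,(ys.min()+ys.max())/2]; print('bowl mask',m[0]['score'],xs.min(),xs.max(),ys.min(),ys.max())
print(get_state()['clock'])
```

```text
wrist call 0.82 [322.9 146.4] [ 0.477  -0.0614  0.032 ] keeper xy -0.01003839192254705 0.0036608195094154955
wrist call 0.67 [321.6 146.3] [ 0.4758 -0.0616  0.032 ] keeper xy -0.009944391739543415 0.002451813949004878
scene call 0.49 [325.6 268.7] [ 0.4864 -0.0518  0.032 ] keeper xy -0.0021603287755082123 0.014526906499885354
scene bowl 0.55 [232.2, 221.0] [0.4622 0.3739 0.008 ]
bowl mask 0.9 208 251 204 230
side bowl 0.56 [276.9, 377.0] [0.4536 0.3625 0.008 ]
bowl mask 0.56 247 308 340 396
12.6833
```

View pics/wrist3.png

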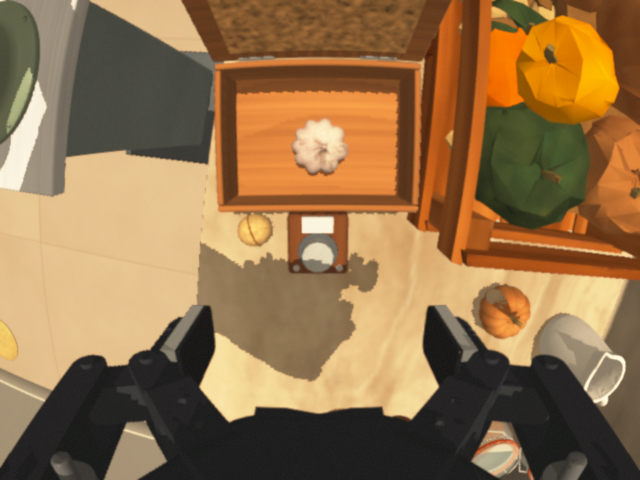

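The garlic is at about (320, 147), world (0.4765, -0.061), on clear keeper floor. I'll grip it along the keeper's y, with the hand flipped so the camera side stays away from the lid.

Run:
```python
from h import *
import json
k=json.load(open('k.json')); yaw=k['yaw']; g=[.4765,-.0612]
rot=down(yaw+np.pi)
movep([*g,.20],rot)
print('pre',get_state()['q'])
hit=move_l([*g,.014],.08,until_force=8)
print('hit',hit,get_state()['position'],get_state()['contact_force'])
if not hit:
    grab(20); s=get_state(); print('grip',s['finger_gap'],s['grasp_force'])
    move_l([*g,.10],.08); move_l([*g,.33],.2)
    s=get_state(); print('lift',s['finger_gap'],s['grasp_force'],s['clock'])
    if s['grasp_force']>5:
        move_l([.45,.20,.31],.2); sleep(.2)
        for c in ['wrist','side','scene']:
            s,f=shot(c,c+'4.png')
            for r in tip_of(c,'bowl_floor')[:2]: print(c,'bowl',r['score'],r['centre'],atz(s,f,r['centre'],.008))
            m=silhouettes(c,'bowl_floor')
            if m: ys,xs=np.nonzero(m[0]['mask']); print(m[0]['score'],xs.min(),xs.max(),ys.min(),ys.max())
        print(s['clock'])
```

```text
pre [-0.2816  0.2237 -0.4179  0.9292  0.     -2.0237]
hit False [ 0.4767 -0.0613  0.0143] [-0.4571 -0.0941 -0.4521]
grip 0.6016583289095482 20.06442864658311
lift 0.5958121197976055 20.95121525460854 20.6583
0.38 258 261 344 353
side bowl 0.7 [280.0, 376.9] [0.4477 0.3607 0.008 ]
0.57 247 308 339 396
scene bowl 0.98 [230.5, 221.4] [0.4569 0.374  0.008 ]
0.87 207 252 204 231
22.625
```

View pics/wrist4.png

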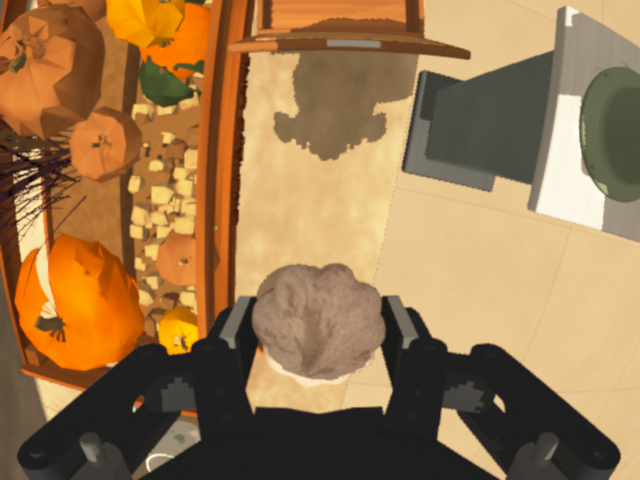

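The garlic is held and fills the view around (320, 320), hiding the bowl. I'll pass over the bowl and look back at it.

Run:
```python
from h import *
rot=get_state()['eef_rot']
move_l([.45,.48,.30],.2); sleep(.2)
s,f=shot('wrist','wrist5.png')
for r in tip_of('wrist','bowl_floor')[:2]: print(r['score'],r['centre'],atz(s,f,r['centre'],.008))
for m in silhouettes('wrist','bowl_floor')[:1]:
    c,_=cv2.minEnclosingCircle(np.argwhere(m['mask'])[:,::-1].astype(np.float32)); ys,xs=np.nonzero(m['mask'])
    print(m['score'],xs.min(),xs.max(),ys.min(),ys.max(),'rim centre',atz(s,f,c,.045))
print(s['clock'],s['grasp_force'])
```

```text
0.93 [338.7, 99.5] [0.4483 0.3579 0.008 ]
0.87 280 396 41 153 rim centre [0.4508 0.3595 0.045 ]
24.525 20.95078165177256
```

View pics/wrist5.png

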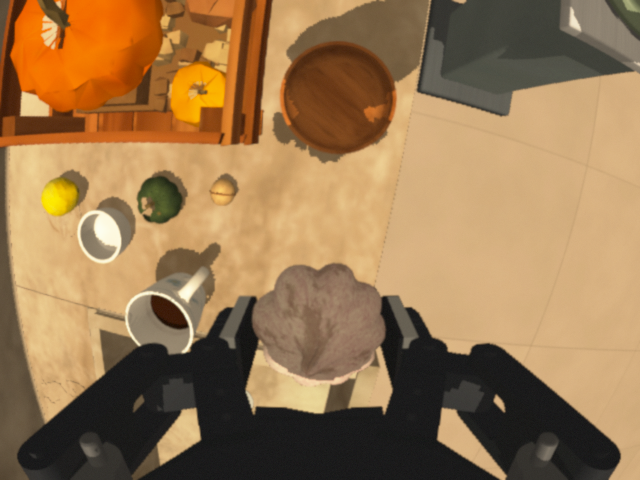

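The bowl is seen at about (339, 98), world (0.4495, 0.3595), agreeing with the other cameras. The crate corner at (262, 143) is close by, so I'll turn the fingers to close along world y, lower and release.

Run:
```python
from h import *
b=[.4495,.3595]
movep([*b,.25],down(np.pi/2)); s=get_state(); print(s['position'],s['grasp_force'],s['q'])
hit=move_l([*b,.034],.08,until_force=6)
s=get_state(); print(hit,s['position'],s['contact_force'],s['clock'])
if s['position'][2]<.05:
    let_go(); sleep(.3); move_l([*b,.25],.1); move_l([.40,.25,.35],.2); sleep(.5)
    for c in ['scene','side']:
        sh,f=shot(c,c+'6.png')
        for n,z in [('garlic_center',.035),('bowl_floor',.008),('walnut',0),('salt',0)]:
            for r in tip_of(c,n)[:1]: print(c,n,round(r['score'],2),atz(sh,f,r['centre'],z))
    s=get_state(); print(s['contact_force'],s['clock'])
    a=cv2.imread('pics/scene6.png')[150:390,180:520];b2=cv2.imread('pics/side6.png')[190:430,200:400]
    cv2.imwrite('pics/c6.png',cv2.resize(np.hstack([a,b2]),None,fx=1.45,fy=1.45))
```

```text
[0.4496 0.3597 0.2502] 20.950652584433556 [ 0.5466  0.3628 -0.0904  1.1172  0.0001  0.5458]
False [0.4497 0.3596 0.0343] [-0.0096 -0.1     0.3006] 28.9333
scene garlic_center 0.64 [0.4538 0.3618 0.035 ]
scene bowl_floor 0.74 [0.4587 0.3701 0.008 ]
scene walnut 0.64 [ 0.425  -0.1526  0.    ]
scene salt 0.62 [ 0.5607 -0.4075  0.    ]
side garlic_center 0.93 [0.4558 0.3548 0.035 ]
side bowl_floor 0.75 [0.4539 0.3516 0.008 ]
[ 0.0433 -1.1403  0.5685] 33.9167
```

View pics/c6.png

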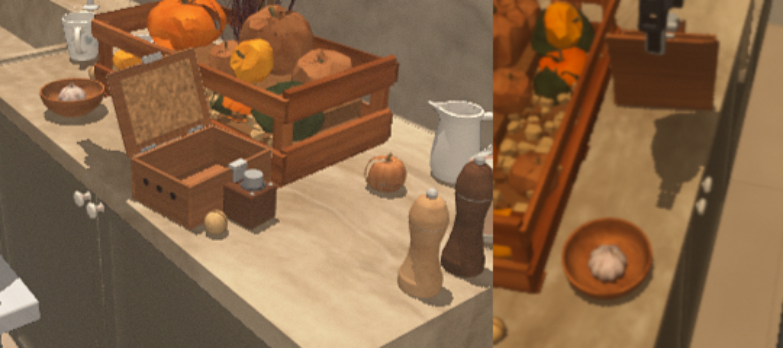

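The garlic lies in the upright bowl, at (70, 93) in the left crop and (607, 263) in the right. The lid is open, and the walnut and salt mill are where they were.

```bash
python3 -c "
from cell import *
print(sign_off())"
```

```text
the job is handed in; nothing more can be done
None
```

The job is handed in, with no verdict returned: the lid sprang fully open untouched, the latch press read about 7 N, the garlic lies released in the upright bowl, and the walnut and salt mill are where they were, at about 34 s of the 61 s.

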